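Put the stacked covers back on their engine parts

TASK

The washed covers are piled in one stack on the mat: take the stack apart and set each cover squarely, right side up, on the opened part it belongs to, so that it lies flat over the opening and follows its outline: the float bowl on the upturned carburettor, the oblong rocker cover on the cylinder head, the round cap on the boss in the middle of the generator cover, and the air filter cover on the air filter box. Set them down rather than dropping them, let go of all of them, and leave the mug of screwdrivers and the clutch lever where they are.

Things in the scene. Friction and masses are not known exactly. Their poses are not given: they have to be found in the camera images.
- float_bowl: Carburettor float bowl: small oblong aluminium block with rounded upper edges, brass plug on top, 50 x 40 x 24 mm (plug adds 3 mm), 80 g. At the start on one end of the rocker cover (which end varies), next to the round cap, long sides parallel within some 5 degrees. Origin: centre of the underside; x along the 50 mm side, y along the 40 mm side, z up.
- round_cap: Round flat aluminium cap with a dark slot across its top, 42 mm diameter, 16 mm high. At the start it lies on the other end of the rocker cover, next to the float bowl, about 8 mm from it. Origin: centre of the underside, z up; its turn about z does not matter. About 60 g, loose.
- rocker_cover: Rocker cover, a flat oblong aluminium cover with four dark screw recesses, 100 x 54 x 20 mm, flat on top and below. At the start it lies on the air filter cover, under the float bowl and the cap. Origin: centre of the underside; x along the 100 mm side, y along the 54 mm side, z up. About 170 g, loose.
- air_cover: Air filter cover, a flat oblong black plastic cover, 136 x 66 x 20 mm, flat on top and below. It is the bottom of the stack and lies on the mat. Origin: centre of the underside; x along the 136 mm side, y along the 66 mm side, z up. About 110 g, loose.
- carburettor: Aluminium carburettor standing upside down, 115 x 75 mm, float chamber open at the top with two black floats inside (below the seat); fixed. Seat for the float bowl: level frame 54 x 44 mm round an opening 34 x 24 mm, 86 mm above the origin, centred over it. Origin on the mat; x along the seat's 54 mm side, z up. The bowl's x goes along this x, either way round.
- cylinder_head: Finned aluminium cylinder head, 122 x 108 mm (plug to 86 mm on +x), fixed, with an open rocker chamber on top showing a camshaft. Seat for the rocker cover: level frame 104 x 58 mm round an opening 76 x 32 mm, 90 mm above the origin, centred over it, nothing higher. Origin on the mat; x along the seat's 104 mm side, z up. The cover's x goes along this x, either way round.
- generator_cover: Dome-shaped aluminium generator cover lying on the mat, 136 mm diameter with five screw ears, fixed. In the middle of its top a round boss, 48 mm diameter, round a dark hole of 30 mm. The top of the boss, the seat for the round cap, is 52 mm above the origin (8 mm above the dome). Origin: on the mat, under the middle of the boss, z up.
- air_box: Black plastic air filter box, open at the top, cream pleated filter inside; side stubs to 60 mm from the middle, below 50 mm height; fixed. Seat for the air filter cover: level rim 138 x 68 mm round an opening 114 x 44 mm, 80 mm above the origin, centred over it. Origin on the mat; x along the seat's 138 mm side, z up. The cover's x goes along this x, either way round.
- mug: White ceramic mug, 82 mm diameter, 94 mm high, with three screwdrivers standing in it to about 200 mm height, handle at +y. Stands at one far corner of the mat; leave it alone. Origin: centre of its underside, z up.
- clutch_lever: Silver aluminium clutch lever, about 175 mm long and 18 mm high, lying at the other far corner of the mat; leave it alone. Origin: underside near the middle of its length; x along it, z up.
Not all that is in view belongs to the job. What is shaped like the rocker_cover but brown is not meant.

How it is judged:
By the outcome, as a careful person would: the job done as asked, in the order asked, and still so for the second after the job is handed in, with the robot touching nothing.
It also fails if it takes over 120 s, if anything falls off the work surface, if the arm or the gripper's body presses on something with over 40 N, if the wrist force passes 120 N, or if a joint passes its speed limit or range.

ROBOT

A 7-joint arm with a two-finger parallel gripper is mounted at the origin on the work surface. World frame = base frame: x ahead of the robot, y to its left, z up, the work surface at z = 0. Lengths are in mm, angles in rad, forces in N, time in s.
With the tool pointing down it reaches from about 425 to 800 mm from the base axis. Payload 8.3 kg.
Tool frame: the origin (TCP) lies midway between the tips of the shut fingers; the grasp point (between the pads) lies 19 mm behind it; z points along the fingers, y is the direction in which the jaws open and shut (so a half turn about z gives the same grasp; the last joint's range is limited). The gripper opens to 85 mm and grips with 20 to 120 N. Pads are 22 mm wide; open, the fingers measure 114 mm over their backs; the gripper's body (76 mm by 85 mm) begins 54 mm behind the grasp point. The pads swing forward as they close: fully open they stand 13 mm farther back than shut.
Start: joints at [1.113, 0.383, 0.016, 1.37, -0.006, 1.388, -0.046], TCP at [240.424, -576.888, 231.279] pointing down, gripper open.
Joint ranges: [-2.95, 2.95], [-0.25, 2.06], [-1.52, 1.56], [0.18, 2.33], [-1.44, 4.58], [0.02, 2.06], [-3.01, 3.01]. Speed limits (rad/s): [2.39, 2.39, 3.01, 3.01, 3.14, 3.14, 3.14].

INTERFACE

Orientations are given as a unit quaternion [w, x, y, z].
In Python, from workcell import state, read_camera, close_job gives the robot as it stands. The module is installed in compiled form; this text tells all that it offers.
- The arm moves only by the tool carry_out, never from a script. Its argument "steps" is a list of rows, each a list of 3 entries, a list of its own where there are three numbers: the turn, a rotation vector about the tool's x, y, z in rad, then the shift along the tool's x, y, z in m, then the gripper's target within -1 to 1 (fully open at 1, half-way at 0, shut at -1). A call has 1 to 10 rows; each row is the pose to reach, as a shift and turn from the pose commanded when the call began, along the tool's axes at that moment; what a row does not reach only later rows make up. A row lasts 1/10 s, in which the tool goes at most 50 mm and 8.59 degrees, less where a joint would pass 70% of its speed; a pose out of reach is approached as far as the arm can. A call with a gripper value outside its range is refused whole. The fingers move at their own pace and stop on an object; "newtons" is the grip in N (left out, the last holds). Time passes only in rows, so rows that repeat a pose let the fingers close. It gives the time, the measured TCP pose, the force and the opening at its end, in the units of the state.
- state(): the state, without advancing time (a new reading comes with each control period).
- read_camera(name): name is "scene" or "side" or "wrist"; returns a dict with "color" (420x560x3 uint8, red, green, blue), "depth" (420x560 float32, mm along the optical axis (not along the pixel's ray), 0 where there is no reading), "fx", "fy", "cx", "cy" (pixels), "eye" and "attitude" of the camera in the world. Camera axes: x right, y down, z forward; pixel columns grow to the right and rows downward; lengths in mm; the calibration is good to about 2 mm. The wrist camera is an equidistant fisheye: a pixel r from the principal point sees the ray r / f radians off the axis. A picture is of the moment at which its call begins.
- close_job(): hands the job in, once; it reports no verdict.
The state is a dict: "time_s": time; "qpos": joint angles; "joint_vel": joint speeds; "joint_torque": joint torques, N m; "eef_pos": TCP position; "tool_rot": TCP orientation; "ft_force": force on the tool from outside, world axes, zero at the start; "torque": the same for the moment, N m; "opening": finger opening in mm.
Only numpy, scipy, OpenCV 4.12 (cv2) and the standard library are available. Lean on these libraries where they do the work, as an engineer would, in place of code of your own. Each camera call takes 0.05 s, during which the arm holds its last target. There are 200 camera calls.

## Working session

There is one attempt and no reset: what is moved stays moved. The work goes in short steps, Python scripts to look and compute and a tool call to move; the robot and the scene stay as the last step left them, time stands still between calls to the robot, and variables do not carry over. Pictures are saved under pics/ and viewed, about 12 in all and at most 16, crops included, and the job is handed in when it is done.

Besides the shell and the picture viewer there is one more tool, called as name(argument=value, ...), one argument or row to a line, values as JSON. carry_out: Moves the arm, as the interface text tells. Its arguments: {"type":"object","properties":{"steps":{"type":"array"},"newtons":{"type":"number"}},"required":["steps"]}

```bash
mkdir -p pics
cat > h.py <<'E'
import numpy as np, cv2
from workcell import state, read_camera, close_job
from scipy.spatial.transform import Rotation as R
def rot(q): return R.from_quat([q[1],q[2],q[3],q[0]])
def save(c,n): cv2.imwrite('pics/'+n,c['color'][:,:,::-1])
def cloud(c):
    d=c['depth'].astype(float); v,u=np.mgrid[:d.shape[0],:d.shape[1]]
    p=np.stack([(u-c['cx'])/c['fx']*d,(v-c['cy'])/c['fy']*d,d],-1)
    return rot(c['attitude']).apply(p.reshape(-1,3)).reshape(p.shape)+np.array(c['eye'])
E
python3 - <<'E'
from h import *
print(state())
for n in ('scene','side'):
    c=read_camera(n); save(c,n+'0.png'); print(n,c['eye'],c['attitude'],c['fx'],c['fy'],c['cx'],c['cy'],(c['depth']>0).mean())
    np.savez(n+'0.npz',**c)
E
```

```text
{'time_s': 0.0, 'qpos': array([ 1.11312088,  0.38421893,  0.01640691,  1.37116688, -0.00631218,
        1.38818696, -0.04650247]), 'joint_vel': array([ 8.48823486e-04, -1.30845678e-05, -1.00720002e-03,  1.55580588e-03,
       -4.86399372e-04, -1.23680400e-04,  3.70956695e-04]), 'joint_torque': array([ 3.84676559e-04, -6.27612305e+01,  8.44043735e-01, -3.71823728e+01,
        1.64800161e-02,  1.42862013e-02,  1.91541051e-05]), 'eef_pos': array([ 240.20131721, -576.45475885,  230.28534115]), 'tool_rot': array([-9.43033227e-04,  9.80578968e-01,  1.96122295e-01, -2.06160113e-04]), 'ft_force': array([-0.10417618,  0.22967772,  0.50882033]), 'torque': array([-0.03057353,  0.02085591,  0.04105785]), 'opening': 85.42666250409648}
scene [1075.32056279 -287.0453254  1082.80137418] [-0.24805412  0.81172373  0.5047939  -0.15734311] 500.67239401177807 500.67239401177807 278.7826108155446 210.77480770832952 0.9959948979591837
side [ 107.65134343 1326.02963407 1085.33206707] [ 0.0548628  -0.11314296  0.88631992 -0.44567449] 516.9364371898293 516.9364371898293 279.32772372235513 206.28335456034497 0.9633503401360545
```

View pics/scene0.png

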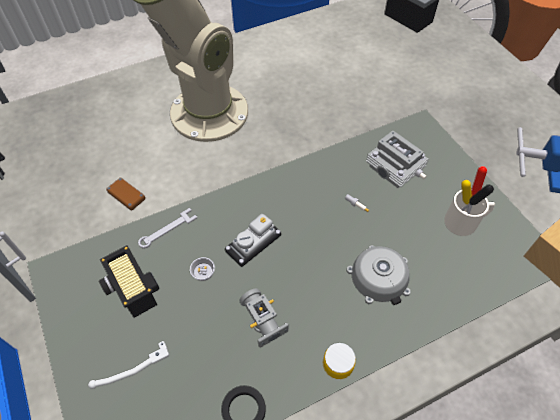

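View pics/side0.png

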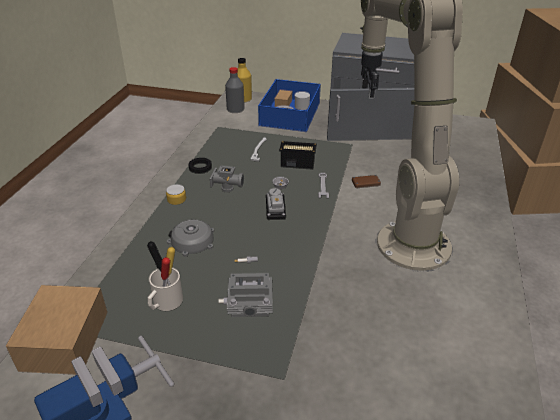

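Scene view: stack at about (253,238), air box (128,280), carburettor (262,315), cylinder head (397,158), generator cover (382,270), mug (468,210) and lever (130,368). The brown brick is the decoy. The side view matches. Next I'll measure with depth.

```bash
cat > m.py <<'E'
from h import *
boxes={'stack':(253,238,45),'airbox':(128,280,45),'carb':(262,315,42),'head':(397,158,42),'gen':(382,270,45)}
C={n:dict(np.load(n+'0.npz')) for n in('scene','side')}
P={n:cloud(C[n]) for n in C}
for k,(u,v,r) in boxes.items():
    p=P['scene'][v-r:v+r,u-r:u+r].reshape(-1,3); p=p[p[:,2]>12]; m=np.median(p[:,:2],0)
    print('==',k,m.round())
    for n in P:
        q=P[n].reshape(-1,3); q=q[(np.hypot(*(q[:,:2]-m).T)<95)&(q[:,2]>8)&(q[:,2]<130)]
        h,e=np.histogram(q[:,2],bins=np.arange(8,131,3)); print(n,[(int(e[i]),int(h[i])) for i in np.argsort(-h)[:9]])
        for lo,hi in {'stack':[(14,25),(35,45),(52,60),(60,72)],'airbox':[(74,86)],'carb':[(80,92)],'head':[(84,96)],'gen':[(47,57)]}[k]:
            s=q[(q[:,2]>lo)&(q[:,2]<hi)]
            if len(s)>8:
                (c,wh,a)=cv2.minAreaRect(s[:,:2].astype(np.float32)); print('  ',lo,hi,len(s),'z',np.median(s[:,2]).round(1),'c',np.round(c,1),np.round(wh,1),round(a,1))
E
python3 m.py
```

```text
== stack [488. -78.]
scene [(23, 178), (20, 144), (41, 123), (59, 122), (65, 111), (8, 109), (44, 93), (68, 91), (62, 84)]
   14 25 385 z 22.1 c [475.8 -70.6] [ 66.9 135.6] 17.2
   35 45 241 z 42.2 c [476.  -68.1] [ 54.5 100.4] 19.6
   52 60 159 z 58.0 c [473.7 -67.6] [42.6 98.4] 20.3
   60 72 382 z 65.7 c [474.6 -66.1] [40.8 99.3] 22.2
side [(20, 57), (17, 47), (62, 45), (56, 37), (65, 35), (59, 32), (23, 30), (38, 30), (53, 27)]
   14 25 144 z 20.3 c [477.3 -68.9] [ 65.7 141.4] 16.5
   35 45 83 z 40.1 c [478.  -67.5] [ 53.6 108.7] 19.4
   52 60 78 z 56.7 c [475.6 -65.1] [ 40.1 109.5] 20.9
   60 72 127 z 64.7 c [473.1 -61. ] [ 37.6 100.2] 18.0
== airbox [ 475. -372.]
scene [(83, 459), (71, 380), (74, 288), (80, 263), (68, 134), (86, 117), (44, 99), (77, 92), (47, 84)]
   74 86 1102 z 82.3 c [ 466.1 -374.1] [141.9  68. ] 6.9
side [(80, 98), (68, 64), (74, 61), (77, 61), (83, 55), (71, 51), (8, 34), (44, 34), (62, 33)]
   74 86 275 z 80.3 c [ 468.2 -371.3] [138.   85.6] 6.3
== carb [ 689. -142.]
scene [(89, 205), (68, 185), (86, 161), (65, 131), (8, 106), (71, 84), (83, 72), (62, 61),
[... 180 characters left out ...]
 c [ 677.9 -141. ] [54.2 56.5] 5.7
== head [449. 356.]
scene [(92, 273), (53, 203), (89, 153), (56, 142), (95, 139), (8, 106), (86, 104), (83, 81), (50, 74)]
   84 96 648 z 92.3 c [428.5 378.1] [106.6  64.3] 16.1
side [(92, 209), (89, 195), (53, 179), (50, 146), (86, 104), (80, 68), (83, 66), (68, 66), (71, 62)]
   84 96 584 z 91.4 c [432.2 379.9] [102.7  64.8] 15.6
== gen [703. 151.]
scene [(47, 700), (44, 489), (50, 234), (41, 198), (38, 145), (14, 113), (53, 111), (35, 100), (8, 99)]
   47 57 1078 z 49.2 c [691.7 162.1] [110.4 110.3] 86.9
side [(44, 225), (47, 204), (41, 104), (50, 74), (38, 69), (8, 62), (11, 62), (35, 59), (20, 46)]
   47 57 329 z 49.2 c [691.2 169.1] [106.8 105.2] 11.7
```

```bash
cat > go.py <<'E'
# usage: go.py x y z yaw_of_tool_y_deg [...more targets]; prints rows relative to measured pose (and deviation from last target)
import sys
from h import *
s=state(); r0=rot(s['tool_rot']); p0=np.array(s['eef_pos'])
def tgt(yaw):
    y=np.array([np.cos(np.radians(yaw)),np.sin(np.radians(yaw)),0]); z=np.array([0,0,-1.]); return R.from_matrix(np.stack([np.cross(y,z),y,z],1))
ty=r0.as_matrix()[:,1]; print('at',p0.round(1),'yawy',np.degrees(np.arctan2(ty[1],ty[0])).round(2),'tilt',np.degrees(r0.as_matrix()[:2,2]).round(2),'F',s['ft_force'].round(1),'open',round(s['opening'],1),'t',round(s['time_s'],2),'q7',s['qpos'][6].round(2))
a=[float(v) for v in sys.argv[1:]]
for i in range(0,len(a),4):
    print((r0.inv()*tgt(a[i+3])).as_rotvec().round(4).tolist(), (r0.inv().apply(np.array(a[i:i+3])-p0)/1000).round(4).tolist())
E
python3 go.py 470 -69 230 19.6
```

```text
at [ 240.3 -576.5  230.4] yawy -67.38 tilt [-0.04  0.09] F [-0.6 -0.7 -0.7] open 85.4 t 0.1 q7 -0.05
[-0.0015, -0.0013, -1.518] [0.4073, -0.38, 0.001]
```

carry_out(
  steps=[
    [[0,0,-1.518],[0.407,-0.38,0],1],
    [[0,0,-1.518],[0.407,-0.38,0],1],
    [[0,0,-1.518],[0.407,-0.38,0],1],
    [[0,0,-1.518],[0.407,-0.38,0],1],
    [[0,0,-1.518],[0.407,-0.38,0],1],
    [[0,0,-1.518],[0.407,-0.38,0],1],
    [[0,0,-1.518],[0.407,-0.38,0],1],
    [[0,0,-1.518],[0.407,-0.38,0],1],
    [[0,0,-1.518],[0.407,-0.38,0],1],
    [[0,0,-1.518],[0.407,-0.38,0],1],
  ],
  newtons=40,
)

```text
time_s: 1.1
eef_pos: [446.7, -119.4, 231.3]
tool_rot: [0.0, 0.581, 0.814, -0.0]
ft_force: [0.7, -0.6, 0.4]
opening: 85.5
```

```bash
python3 go.py 470 -69 230 19.6
```

```text
at [ 446.7 -119.4  231.3] yawy 18.9 tilt [-0.   -0.01] F [ 0.7 -0.6  0.4] open 85.5 t 1.1 q7 0.5
[-0.0001, 0.0002, -0.0122] [0.0401, 0.0384, 0.0013]
```

carry_out(
  steps=[
    [[0,0,-0.012],[0.04,0.038,0],1],
    [[0,0,-0.012],[0.04,0.038,0],1],
    [[0,0,-0.012],[0.04,0.038,0],1],
    [[0,0,-0.012],[0.04,0.038,0],1],
  ],
)

```text
time_s: 1.5
eef_pos: [469.3, -72.6, 230.9]
tool_rot: [-0.0, 0.58, 0.815, -0.0]
ft_force: [0.3, -0.2, 0.2]
opening: 85.8
```

```bash
python3 go.py
python3 - <<'E'
from h import *
c=read_camera('wrist'); save(c,'w1.png'); np.savez('w1.npz',**c)
print(c['eye'],c['attitude'],c['fx'],c['cx'],c['cy'],rot(c['attitude']).as_matrix().round(3))
E
```

```text
at [469.3 -72.6 230.9] yawy 19.16 tilt [-0.05 -0.02] F [ 0.3 -0.2  0.2] open 85.8 t 1.5 q7 0.38
[443.16827534   2.71001622 373.96200816] [0.15542905 0.97377371 0.16417168 0.02557796] 325.19226210127806 281.22777778706006 211.78061771771482 [[ 0.945  0.312  0.101]
 [ 0.328 -0.898 -0.294]
 [-0.001  0.311 -0.95 ]]
```

View pics/w1.png

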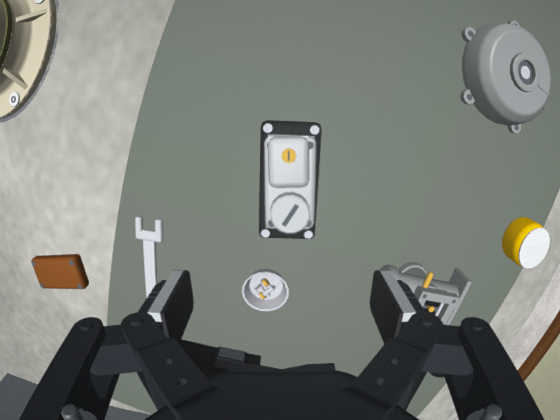

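```bash
cat >> h.py <<'E'
def wdirs(c):
    v,u=np.mgrid[:420,:560]; x=(u-c['cx'])/c['fx']; y=(v-c['cy'])/c['fy']; t=np.hypot(x,y)+1e-9
    d=np.stack([np.sin(t)*x/t,np.sin(t)*y/t,np.cos(t)],-1); return d
def wcloud(c):
    d=wdirs(c); d=d/d[...,2:]*c['depth'][...,None]
    return rot(c['attitude']).apply(d.reshape(-1,3)).reshape(d.shape)+np.array(c['eye'])
def wplane(c,z):
    d=rot(c['attitude']).apply(wdirs(c).reshape(-1,3)).reshape(420,560,3); e=np.array(c['eye'])
    return e+d*((z-e[2])/d[...,2])[...,None]
def rects(c,ctr,rad,bands):
    """per band (lo,hi,plane): pixels picked by depth height, cast onto the plane, min-area rect"""
    P=wcloud(c)
    for lo,hi,z in bands:
        Q=wplane(c,z); m=(P[...,2]>lo)&(P[...,2]<hi)&(np.hypot(Q[...,0]-ctr[0],Q[...,1]-ctr[1])<rad)
        m=cv2.morphologyEx(m.astype(np.uint8),cv2.MORPH_OPEN,np.ones((2,2)))
        n,l,st,_=cv2.connectedComponentsWithStats(m)
        for i in range(1,n):
            if st[i,4]<60: continue
            q=Q[l==i][:,:2].astype(np.float32); r=cv2.minAreaRect(q); print((lo,hi),len(q),'zmed',np.median(P[l==i][:,2]).round(1),'c',np.round(r[0],1),np.round(r[1],1),round(r[2],1),'mean',q.mean(0).round(1))
E
python3 go.py
python3 - <<'E'
from h import *
c=dict(np.load('w1.npz'))
rects(c,(476,-69),90,[(60.5,70,64),(51,59.5,56),(36,44,40),(16,24,20)])
E
```

```text
at [469.2 -73.1 231. ] yawy 19.09 tilt [-0.05 -0.02] F [ 0.1 -0.8 -0.6] open 85.1 t 1.55 q7 0.38
(60.5, 70) 1791 zmed 67.9 c [467.1 -44. ] [39.7 49. ] 21.5 mean [467.3 -44.3]
(51, 59.5) 87 zmed 59.1 c [476.4 -80.8] [29.4  8. ] 37.0 mean [477.3 -79.5]
(36, 44) 99 zmed 43.3 c [443.7 -46.5] [ 3.1 31.5] 18.6 mean [443.8 -47.4]
(36, 44) 66 zmed 40.9 c [494.8 -43.1] [ 4.2 19.2] 20.4 mean [494.6 -41.9]
(36, 44) 189 zmed 43.3 c [461.3 -92.2] [ 5.5 55.7] 18.4 mean [460.4 -92.8]
(36, 44) 95 zmed 40.9 c [504.2 -68. ] [ 4.3 29.7] 20.6 mean [504.3 -67.8]
(36, 44) 71 zmed 39.8 c [513.3 -95.1] [ 4.4 23.1] 21.0 mean [513.4 -93.8]
(16, 24) 194 zmed 23.1 c [447.  -27.3] [32.6 30.7] 19.0 mean [440.2 -22.7]
(16, 24) 217 zmed 22.3 c [487.3 -14.3] [25.6 51.7] 52.5 mean [484.6 -13.1]
(16, 24) 81 zmed 23.4 c [444.7 -66.2] [ 3.4 28.2] 18.3 mean [444.4 -66.4]
(16, 24) 192 zmed 23.5 c [ 459.3 -112.9] [ 5.1 65.1] 15.9 mean [ 458.8 -111.6]
```

Run:
```python
from h import *
c=dict(np.load('w1.npz'))
rects(c,(476,-69),90,[(55,63,56)])
P=wcloud(c); print('mat wrist',np.median(P[40:80,200:300,2]).round(2), np.median(P[100:112,250:320,2]).round(2))
for n in('scene','side'):
    d=dict(np.load(n+'0.npz')); Q=cloud(d).reshape(-1,3)
    for nm,x,y in(('mat',560,20),('mat',530,-200),('mat',560,250),('tab',250,150),('tab',250,-150),('tab',300,0)):
        m=np.hypot(Q[:,0]-x,Q[:,1]-y)<22; print(n,nm,x,y,m.sum(),np.median(Q[m,2]).round(2) if m.any() else '')
# airbox/ head / etc quick masks
```

```text
(55, 63) 1249 zmed 60.3 c [487.4 -95.1] [41.5 41.4] 19.2 mean [487.4 -95. ]
mat wrist 4.38 4.47
scene mat 560 20 220 3.94
scene mat 530 -200 259 4.32
scene mat 560 250 195 4.3
scene tab 250 150 146 0.56
scene tab 250 -150 165 0.64
scene tab 300 0 164 4.7
side mat 560 20 84 2.81
side mat 530 -200 64 3.93
side mat 560 250 111 2.47
side tab 250 150 110 -1.7
side tab 250 -150 74 -1.59
side tab 300 0 88 2.65
```

```bash
python3 - <<'E'
from h import *
c=dict(np.load('w1.npz'))
rects(c,(476,-69),90,[(63.5,75,68),(56,63,60)])
# rocker: silver outline = everything >40 ; air cover = everything >20
P=wcloud(c)
for lo,z in((40,44),(20,24)):
    Q=wplane(c,z); m=(P[...,2]>lo)&(np.hypot(P[...,0]-476,P[...,1]+69)<85); q=P[m][:,:2].astype(np.float32)
    print(lo,cv2.minAreaRect(q))
E
python3 go.py
```

```text
(63.5, 75) 1845 zmed 68.1 c [467.1 -43.9] [37.5 46.7] 20.8 mean [467.  -43.8]
(56, 63) 1234 zmed 60.3 c [487.  -94.3] [41.  39.9] 19.2 mean [486.9 -94. ]
40 ((468.357421875, -69.70205688476562), (113.06510925292969, 121.87461853027344), 66.6882553100586)
20 ((477.0329895019531, -70.85527038574219), (132.0240936279297, 138.28302001953125), 58.3272590637207)
at [469.2 -73.1 231. ] yawy 19.09 tilt [-0.05 -0.02] F [ 0.1 -0.8 -0.6] open 85.1 t 1.55 q7 0.38
```

```bash
python3 go.py 467 -44 110 20.8
```

```text
at [469.2 -73.1 231. ] yawy 19.09 tilt [-0.05 -0.02] F [ 0.1 -0.8 -0.6] open 85.1 t 1.55 q7 0.38
[-0.0009, 0.0001, -0.0298] [0.0282, 0.0076, 0.121]
```

carry_out(
  steps=[
    [[0,0,-0.03],[0.028,0.008,0.121],1],
    [[0,0,-0.03],[0.028,0.008,0.121],1],
    [[0,0,-0.03],[0.028,0.008,0.121],1],
    [[0,0,-0.03],[0.028,0.008,0.121],1],
    [[0,0,-0.03],[0.028,0.008,0.121],1],
  ],
)

```text
time_s: 2.05
eef_pos: [468.2, -43.6, 111.0]
tool_rot: [-0.0, 0.567, 0.823, -0.0]
ft_force: [0.8, -0.2, 0.1]
opening: 85.5
```

```bash
python3 go.py 467 -44 45 20.8
```

```text
at [468.2 -43.6 111. ] yawy 20.86 tilt [-0.01 -0.01] F [ 0.8 -0.2  0.1] open 85.5 t 2.05 q7 0.29
[-0.0002, 0.0001, 0.0011] [0.0001, -0.0012, 0.066]
```

carry_out(
  steps=[
    [[0,0,0],[0,-0.001,0.035],1],
    [[0,0,0],[0,-0.001,0.055],0.5],
    [[0,0,0],[0,-0.001,0.066],0.2],
    [[0,0,0],[0,-0.001,0.066],0],
    [[0,0,0],[0,-0.001,0.066],-0.3],
    [[0,0,0],[0,-0.001,0.066],-0.3],
    [[0,0,0],[0,-0.001,0.066],-0.3],
    [[0,0,0],[0,-0.001,0.066],-0.3],
  ],
  newtons=30,
)

```text
time_s: 2.85
eef_pos: [467.9, -42.7, 45.2]
tool_rot: [0.001, 0.567, 0.824, 0.0]
ft_force: [-0.3, -0.5, 5.2]
opening: 39.6
```

```bash
python3 go.py 467 -44 230 20.8
python3 - <<'E'
from h import *
c=read_camera('wrist'); save(c,'w2.png'); c=read_camera('scene'); np.savez('s2.npz',**c)
E
```

```text
at [467.9 -42.7  45.2] yawy 20.97 tilt [ 0.09 -0.02] F [-0.3 -0.5  5.2] open 39.6 t 2.85 q7 0.23
[0.0014, 0.0009, 0.0029] [-0.001, -0.0011, -0.1848]
```

View pics/w2.png

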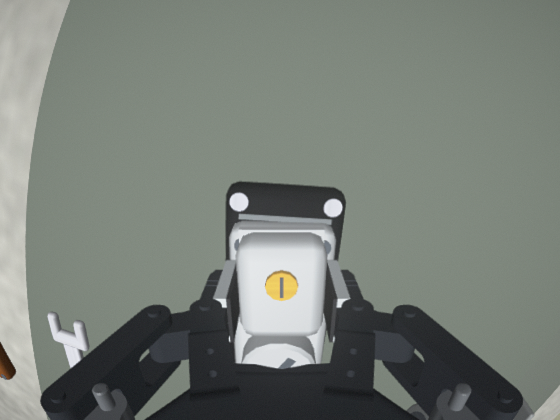

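carry_out(
  steps=[
    [[0,0,0],[0,0,-0.005],-0.3],
    [[0,0,0],[0,0,-0.025],-0.3],
    [[0,0,0],[0,0,-0.07],-0.3],
    [[0,0,0],[0,0,-0.12],-0.3],
    [[0,0,0],[0,0,-0.17],-0.3],
    [[0,0,0],[0,0,-0.185],-0.3],
  ],
)

```text
time_s: 3.55
eef_pos: [469.3, -42.2, 235.1]
tool_rot: [0.004, 0.566, 0.824, 0.002]
ft_force: [0.9, 0.3, -1.2]
opening: 39.6
```

```bash
python3 go.py 727 -135 230 94.4
```

```text
at [469.3 -42.2 235.1] yawy 21.01 tilt [ 0.45 -0.08] F [ 0.9  0.3 -1.2] open 39.6 t 3.55 q7 0.35
[0.0032, 0.0079, -1.2809] [-0.179, 0.2073, 0.0073]
```

carry_out(
  steps=[
    [[0,0,-1.28],[-0.179,0.207,0.005],-0.3],
    [[0,0,-1.28],[-0.179,0.207,0.005],-0.3],
    [[0,0,-1.28],[-0.179,0.207,0.005],-0.3],
    [[0,0,-1.28],[-0.179,0.207,0.005],-0.3],
    [[0,0,-1.28],[-0.179,0.207,0.005],-0.3],
    [[0,0,-1.28],[-0.179,0.207,0.005],-0.3],
    [[0,0,-1.28],[-0.179,0.207,0.005],-0.3],
    [[0,0,-1.28],[-0.179,0.207,0.005],-0.3],
    [[0,0,-1.28],[-0.179,0.207,0.005],-0.3],
    [[0,0,-1.28],[-0.179,0.207,0.005],-0.3],
  ],
)

```text
time_s: 4.55
eef_pos: [724.4, -135.6, 223.9]
tool_rot: [-0.0, -0.038, 0.999, 0.0]
ft_force: [0.2, -0.7, -0.5]
opening: 39.2
```

```bash
python3 go.py
python3 - <<'E'
from h import *
c=read_camera('wrist'); save(c,'w3.png'); np.savez('w3.npz',**c)
rects(c,(667,-140),60,[(84,96,90)])
E
python3 go.py
```

```text
at [ 724.4 -135.6  223.9] yawy 94.39 tilt [-0.05  0.05] F [ 0.2 -0.7 -0.5] open 39.2 t 4.55 q7 1.58
(84, 96) 2623 zmed 90.1 c [ 678.2 -139.2] [53.9 44.6] 4.6 mean [ 677.5 -139.5]
(84, 96) 114 zmed 87.1 c [ 689.2 -138.6] [ 3.5 18.9] 4.4 mean [ 689.2 -138.6]
at [ 724.4 -135.6  224.1] yawy 94.21 tilt [-0.04  0.04] F [-0.6  0.4 -0.5] open 39.5 t 4.6 q7 1.58
```

View pics/w3.png

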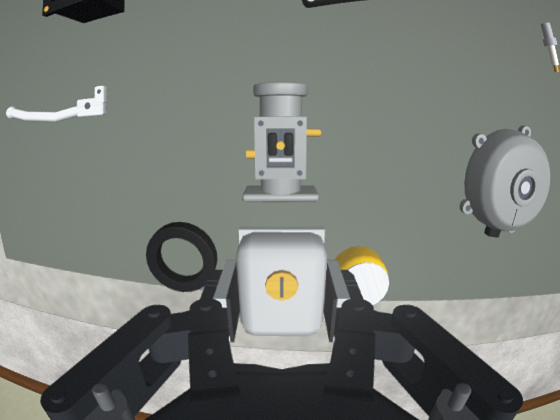

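```bash
python3 - <<'E'
from h import *
c=dict(np.load('w3.npz')); P=wcloud(c); print(P[250,260],P[300,310])
g=c['color'].astype(int); m=((g.min(-1)>150)); q=np.zeros((420,560),np.uint8); q[235:335,238:325]=m[235:335,238:325]
n,l,st,_=cv2.connectedComponentsWithStats(q); i=1+np.argmax(st[1:,4]); z=np.median(P[l==i][:,2]); Q=wplane(c,z)[l==i][:,:2].astype(np.float32); print(z,cv2.minAreaRect(Q))
E
python3 go.py 678.2 -139.2 130 94.6
```

```text
[ 701.9035346  -146.1870647   244.77542838] [ 722.92440763 -123.22926966  247.97704392]
246.3153824949997 ((720.9039306640625, -136.0525665283203), (48.020774841308594, 40.71103286743164), 4.369905471801758)
at [ 724.4 -135.6  224.1] yawy 94.21 tilt [-0.04  0.04] F [-0.6  0.4 -0.5] open 39.5 t 4.6 q7 1.58
[0.0007, -0.0006, -0.0068] [0.0462, -0.0002, 0.0941]
```

Run:
```python
from h import *
for f,t in(('w3',(724.4,-135.6)),):
    c=dict(np.load(f+'.npz')); P=wcloud(c); g=c['color'].astype(int)
    m=(g[...,0]-g[...,2]>60); m[:260]=0; m[310:]=0; m[:,:255]=0; m[:,310:]=0
    z=np.median(P[m][:,2]); Q=wplane(c,z)[m][:,:2]; print(m.sum(),z,Q.mean(0),(Q.max(0)+Q.min(0))/2)
c=dict(np.load('w1.npz')); P=wcloud(c); g=c['color'].astype(int)
m=(g[...,0]-g[...,2]>60); m[:140]=0; m[175:]=0; m[:,:270]=0; m[:,310:]=0
z=np.median(P[m][:,2]); Q=wplane(c,z)[m][:,:2]; print(m.sum(),z,(Q.max(0)+Q.min(0))/2,Q.mean(0))
```

```text
683 249.7880787961223 [ 715.23460985 -136.326457  ] [ 715.41643758 -136.40631132]
147 71.53896458423867 [463.23340835 -36.41399051] [463.27985003 -36.28131658]
```

carry_out(
  steps=[
    [[0,0,-0.007],[0.025,0,0.03],-0.3],
    [[0,0,-0.007],[0.0465,0,0.06],-0.3],
    [[0,0,-0.007],[0.0465,0,0.1],-0.3],
    [[0,0,-0.007],[0.0465,0,0.118],-0.3],
    [[0,0,-0.007],[0.0465,0,0.125],-0.3],
    [[0,0,-0.007],[0.0465,0,0.125],-0.3],
  ],
)

```text
time_s: 5.2
eef_pos: [677.8, -139.1, 98.7]
tool_rot: [-0.001, -0.04, 0.999, 0.0]
ft_force: [0.1, -0.2, -1.7]
opening: 39.4
```

```bash
python3 go.py 678.4 -139.2 91 94.6
```

```text
at [ 677.8 -139.1   98.7] yawy 94.63 tilt [-0.08  0.02] F [ 0.1 -0.2 -1.7] open 39.4 t 5.2 q7 1.54
[0.0004, -0.0013, 0.0005] [-0.0006, -0.0001, 0.0077]
```

carry_out(
  steps=[
    [[0,0,0],[-0.0005,0,0.003],-0.3],
    [[0,0,0],[-0.0005,0,0.005],-0.3],
    [[0,0,0],[-0.0005,0,0.0065],-0.3],
    [[0,0,0],[-0.0005,0,0.0075],-0.3],
    [[0,0,0],[-0.0005,0,0.008],-0.3],
  ],
)

```text
time_s: 5.7
eef_pos: [678.8, -139.1, 91.5]
tool_rot: [0.0, -0.041, 0.999, -0.0]
ft_force: [-1.0, -0.7, 0.3]
opening: 39.3
```

carry_out(
  steps=[
    [[0,0,0],[0,0,0.0005],-0.3],
    [[0,0,0],[0,0,0.001],-0.3],
    [[0,0,0],[0,0,0.0015],-0.3],
  ],
)

```text
time_s: 6.0
eef_pos: [678.8, -139.1, 91.4]
tool_rot: [0.0, -0.041, 0.999, -0.0]
ft_force: [-6.6, 0.1, 10.5]
opening: 39.4
```

carry_out(
  steps=[
    [[0,0,0],[0,0,-0.001],-0.3],
    [[0,0,0],[0,0,-0.001],0.05],
    [[0,0,0],[0,0,-0.001],0.3],
    [[0,0,0],[0,0,-0.001],0.5],
    [[0,0,0],[0,0,-0.001],0.5],
    [[0,0,0],[0,0,-0.04],0.6],
    [[0,0,0],[0,0,-0.09],1],
    [[0,0,0],[0,0,-0.13],1],
  ],
)

```text
time_s: 6.8
eef_pos: [678.8, -138.9, 222.3]
tool_rot: [0.001, -0.041, 0.999, 0.0]
ft_force: [0.4, -0.0, 0.2]
opening: 85.4
```

```bash
python3 - <<'E'
from h import *
c=read_camera('scene'); P=cloud(c); save(c,'s3.png')
Q=P.reshape(-1,3); m=(np.hypot(Q[:,0]-678,Q[:,1]+139)<40)&(Q[:,2]>98)&(Q[:,2]<125); print(m.sum(),np.percentile(Q[m,2],[5,50,95]),cv2.minAreaRect(Q[m][:,:2].astype(np.float32)))
E
python3 go.py 487 -94.2 230 19.2
```

```text
451 [103.61468124 113.07127002 117.08799292] ((677.2044067382812, -138.44764709472656), (49.76112747192383, 39.46809768676758), 4.025395393371582)
at [ 681.1 -138.8  230.4] yawy 94.69 tilt [ 0.63 -0.05] F [-0.9 -0.5  6.1] open 85.2 t 6.85 q7 1.58
[0.0056, 0.0104, 1.3176] [0.1898, 0.0603, -0.0018]
```

```bash
python3 go.py 495 -125 230 19.6
```

```text
at [ 681.1 -138.8  230.4] yawy 94.69 tilt [ 0.63 -0.05] F [-0.9 -0.5  6.1] open 85.2 t 6.85 q7 1.58
[0.0055, 0.0104, 1.3106] [0.1844, 0.029, -0.0017]
```

carry_out(
  steps=[
    [[0,0,1.31],[0.184,0.029,0],1],
    [[0,0,1.31],[0.184,0.029,0],1],
    [[0,0,1.31],[0.184,0.029,0],1],
    [[0,0,1.31],[0.184,0.029,0],1],
    [[0,0,1.31],[0.184,0.029,0],1],
    [[0,0,1.31],[0.184,0.029,0],1],
    [[0,0,1.31],[0.184,0.029,0],1],
    [[0,0,1.31],[0.184,0.029,0],1],
    [[0,0,1.31],[0.184,0.029,0],1],
    [[0,0,1.31],[0.184,0.029,0],1],
  ],
)

```text
time_s: 7.85
eef_pos: [492.8, -125.2, 219.7]
tool_rot: [0.0, 0.577, 0.817, -0.0]
ft_force: [-0.0, 0.3, -0.2]
opening: 85.3
```

```bash
python3 - <<'E'
from h import *
c=read_camera('wrist'); save(c,'w4.png'); np.savez('w4.npz',**c)
rects(c,(476,-69),90,[(56,64,60),(40,49,44),(40,64,44),(20,28,24),(20,64,24)])
E
python3 go.py 487 -94.2 115 19.6
```

```text
(56, 64) 1461 zmed 60.4 c [486.7 -94.9] [39.7 40.2] 19.7 mean [486.9 -94.8]
(40, 49) 3693 zmed 44.2 c [477.9 -68.8] [52.1 96.5] 19.4 mean [473.8 -57.4]
(40, 64) 5175 zmed 44.7 c [478.4 -70.3] [52.1 99.6] 19.4 mean [477.8 -68.7]
(20, 28) 2204 zmed 24.0 c [478.1 -71.5] [ 65.  132.5] 17.1 mean [475.5 -72.3]
(20, 64) 7593 zmed 43.9 c [478.1 -71.5] [ 65.  132.5] 17.1 mean [477.8 -70.4]
at [ 492.9 -125.2  219.7] yawy 19.81 tilt [ 0. -0.] F [0.3 0.1 1. ] open 85.3 t 7.9 q7 0.44
[-0.0, 0.0001, 0.0037] [0.0311, 0.005, 0.1047]
```

View pics/w4.png

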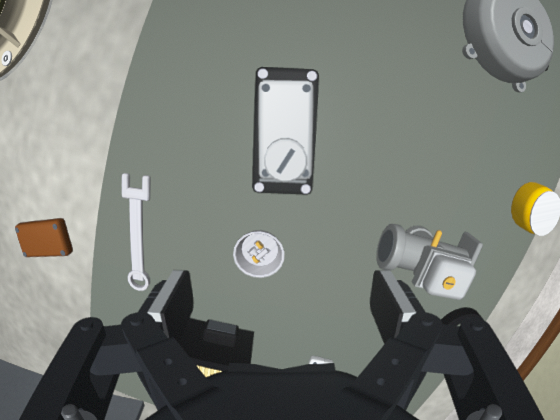

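carry_out(
  steps=[
    [[0,0,0.0],[0.0306,0.005,0.03],1],
    [[0,0,0],[0.0306,0.005,0.08],1],
    [[0,0,0],[0.0306,0.005,0.12],0.8],
    [[0,0,0],[0.0306,0.005,0.15],0.5],
    [[0,0,0],[0.0306,0.005,0.168],0.3],
    [[0,0,0],[0.0306,0.005,0.171],0.2],
    [[0,0,0],[0.0306,0.005,0.1715],0.2],
  ],
)

```text
time_s: 8.6
eef_pos: [487.3, -94.6, 48.4]
tool_rot: [-0.0, 0.575, 0.818, 0.0]
ft_force: [-0.4, 0.2, 1.4]
opening: 51.0
```

```bash
python3 go.py 486.8 -94.8 47 19.6
```

```text
at [487.3 -94.6  48.4] yawy 19.77 tilt [-0.02  0.04] F [-0.4  0.2  1.4] open 51.0 t 8.6 q7 0.27
[-0.0001, -0.0007, 0.003] [0.0, -0.0006, 0.0014]
```

carry_out(
  steps=[
    [[0,0,0],[0,-0.0005,0.001],0.1],
    [[0,0,0],[0,-0.0005,0.001],0],
    [[0,0,0],[0,-0.0005,0.001],-0.3],
    [[0,0,0],[0,-0.0005,0.001],-0.3],
    [[0,0,0],[0,-0.0005,0.001],-0.3],
    [[0,0,0],[0,-0.0005,-0.004],-0.3],
    [[0,0,0],[0,-0.0005,-0.03],-0.3],
    [[0,0,0],[0,-0.0005,-0.08],-0.3],
    [[0,0,0],[0,-0.0005,-0.13],-0.3],
    [[0,0,0],[0,-0.0005,-0.17],-0.3],
  ],
)

```text
time_s: 9.6
eef_pos: [487.3, -94.6, 221.9]
tool_rot: [0.001, 0.576, 0.818, 0.001]
ft_force: [0.4, -1.0, -0.2]
opening: 40.3
```

```bash
python3 go.py 640 151 215 13
python3 - <<'E'
from h import *
c=dict(np.load('side0.npz')); P=cloud(c).reshape(-1,3); m=(P[:,2]>120)&(P[:,2]<230)&(P[:,1]>100)&(P[:,0]>450); print('tall (mug)',np.median(P[m],0),P[m].min(0),P[m].max(0))
E
```

```text
at [487.3 -94.6 221.9] yawy 19.71 tilt [ 0.16 -0.03] F [ 0.4 -1.  -0.2] open 40.3 t 9.6 q7 0.39
[0.0025, 0.0014, 0.1171] [0.1797, 0.2266, 0.0072]
tall (mug) [658.92195606 771.49982979 143.03544704] [591.32479606 389.18375091 120.00583448] [749.86941807 882.28332113 205.6662066 ]
```

```bash
python3 go.py 703 105 215 13
```

```text
at [487.3 -94.6 221.9] yawy 19.71 tilt [ 0.16 -0.03] F [ 0.4 -1.  -0.2] open 40.3 t 9.6 q7 0.39
[0.0025, 0.0014, 0.1171] [0.1152, 0.2704, 0.0074]
```

carry_out(
  steps=[
    [[0,0,0.117],[0.115,0.27,0],-0.3],
    [[0,0,0.117],[0.115,0.27,0],-0.3],
    [[0,0,0.117],[0.115,0.27,0],-0.3],
    [[0,0,0.117],[0.115,0.27,0],-0.3],
    [[0,0,0.117],[0.115,0.27,0],-0.3],
    [[0,0,0.117],[0.115,0.27,0],-0.3],
    [[0,0,0.117],[0.115,0.27,0],-0.3],
    [[0,0,0.117],[0.115,0.27,0],-0.3],
    [[0,0,0.117],[0.115,0.27,0],-0.3],
  ],
)

```text
time_s: 10.5
eef_pos: [702.3, 102.9, 218.9]
tool_rot: [0.0, 0.623, 0.782, -0.0]
ft_force: [0.6, -0.3, 0.2]
opening: 39.9
```

```bash
python3 - <<'E'
from h import *
c=read_camera('wrist'); save(c,'w5.png'); np.savez('w5.npz',**c)
rects(c,(691,163),70,[(50,60,56),(52.5,60,56),(54,60,56)])
E
python3 go.py
```

```text
(50, 60) 1227 zmed 56.2 c [693.6 161.8] [46.6 46. ] 57.9 mean [693.4 161.6]
(50, 60) 222 zmed 52.8 c [693.5 161.2] [14.9 15.1] 13.0 mean [693.6 161.5]
(52.5, 60) 1215 zmed 56.2 c [693.6 161.8] [46.6 46. ] 57.9 mean [693.4 161.7]
(52.5, 60) 79 zmed 53.1 c [692.5 158.9] [ 8.4 15.1] 76.1 mean [691.9 158.9]
(54, 60) 1201 zmed 56.2 c [693.6 161.8] [46.6 46. ] 57.9 mean [693.3 161.8]
at [702.3 102.4 219.4] yawy 12.85 tilt [ 0.07 -0.05] F [ 0.7 -0.8  0.9] open 39.9 t 10.55 q7 -0.17
```

View pics/w5.png

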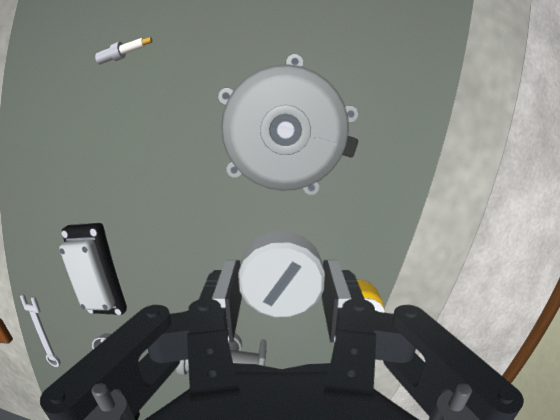

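```bash
python3 - <<'E'
from h import *
c=dict(np.load('w5.npz')); P=wcloud(c); g=c['color'].astype(int)
m=np.zeros((420,560),bool); m[235:325,238:326]=True; m&=(P[...,2]>200)&(P[...,2]<260)&(np.hypot(P[...,0]-702,P[...,1]-103)<26)
q=P[m]; q=q[np.abs(q[:,2]-np.percentile(q[:,2],70))<2]; A=np.c_[q[:,0]-702,q[:,1]-103,np.ones(len(q))]
print(len(q),np.linalg.lstsq(A,q[:,2],rcond=None)[0]); print(cv2.minEnclosingCircle(q[:,:2].astype(np.float32)),q[:,:2].mean(0))
E
python3 go.py 693.5 161.7 75 13
```

```text
5062 [ 9.14910418e-05 -6.20886154e-03  2.30543953e+02]
((702.1392211914062, 102.50202941894531), 23.106653213500977) [701.51969416 105.89043878]
at [702.3 102.4 219.4] yawy 12.85 tilt [ 0.07 -0.05] F [ 0.7 -0.8  0.9] open 39.9 t 10.55 q7 -0.17
[0.001, 0.0011, -0.0026] [0.0599, 0.0044, 0.1443]
```

Run:
```python
from h import *
c=dict(np.load('w5.npz')); P=wcloud(c); Q=wplane(c,230.5); print(Q[280,281],Q[242,281],Q[317,281])
for r in range(230,330,6): print(r,P[r,300].round(1),P[r,300,:]@[0,0,0], end=' | ')
```

```text
[701.32903235 106.21336383 230.5       ] [697.03097512 125.05768654 230.5       ] [706.11612648  85.22042566 230.5       ]
230 [737.1  49.6   5.5] 0.0 | 236 [706.7 124.2 216.3] 0.0 | 242 [706.1 124.7 225. ] 0.0 | 248 [706.1 123.6 229.3] 0.0 | 254 [706.7 121.  230.1] 0.0 | 260 [707.4 118.3 230.6] 0.0 | 266 [708.  115.5 230.9] 0.0 | 272 [708.8 112.5 230.8] 0.0 | 278 [709.6 109.4 230.9] 0.0 | 284 [710.5 105.9 230.3] 0.0 | 290 [711.2 103.2 231.1] 0.0 | 296 [711.9 100.3 231.8] 0.0 | 302 [713.1  95.8 230.1] 0.0 | 308 [713.8  93.  231.1] 0.0 | 314 [767.2 -68.3   5. ] 0.0 | 320 [769.9 -78.9   4.1] 0.0 | 326 [772.7 -89.5   3.7] 0.0 |
```

carry_out(
  steps=[
    [[0,0,0],[0.03,0.003,0.03],-0.3],
    [[0,0,0],[0.059,0.0044,0.06],-0.3],
    [[0,0,0],[0.059,0.0044,0.1],-0.3],
    [[0,0,0],[0.059,0.0044,0.135],-0.3],
    [[0,0,0],[0.059,0.0044,0.15],-0.3],
    [[0,0,0],[0.059,0.0044,0.154],-0.3],
    [[0,0,0],[0.059,0.0044,0.154],-0.3],
  ],
)

```text
time_s: 11.25
eef_pos: [694.2, 161.6, 65.8]
tool_rot: [0.001, 0.623, 0.782, 0.001]
ft_force: [-0.1, 0.4, -0.2]
opening: 40.4
```

```bash
python3 go.py 693.6 161.1 60 12.8
```

```text
at [694.2 161.6  65.8] yawy 12.86 tilt [0.09 0.01] F [-0.1  0.4 -0.2] open 40.4 t 11.25 q7 -0.31
[0.0016, 0.0002, 0.0011] [-0.0004, -0.0007, 0.0058]
```

carry_out(
  steps=[
    [[0,0,0],[0,-0.0005,0.002],-0.3],
    [[0,0,0],[0,-0.0005,0.0035],-0.3],
    [[0,0,0],[0,-0.0005,0.0045],-0.3],
    [[0,0,0],[0,-0.0005,0.0045],-0.3],
  ],
)

```text
time_s: 11.65
eef_pos: [693.6, 162.7, 60.8]
tool_rot: [0.0, 0.623, 0.782, 0.001]
ft_force: [0.3, 0.4, 3.2]
opening: 40.2
```

carry_out(
  steps=[
    [[0,0,0],[0,0,0.0005],-0.3],
    [[0,0,0],[0,0,0.001],-0.3],
  ],
)

```text
time_s: 11.85
eef_pos: [693.6, 162.7, 60.7]
tool_rot: [0.001, 0.623, 0.782, 0.001]
ft_force: [-4.6, -2.3, 12.0]
opening: 40.5
```

carry_out(
  steps=[
    [[0,0,0],[-0.0005,0,-0.0015],-0.3],
    [[0,0,0],[-0.001,0,-0.0005],-0.3],
    [[0,0,0],[-0.001,0,-0.0005],-0.3],
    [[0,0,0],[-0.001,0,-0.0005],0.05],
    [[0,0,0],[-0.001,0,-0.0005],0.3],
    [[0,0,0],[-0.001,0,-0.0005],0.5],
    [[0,0,0],[-0.001,0,-0.001],0.6],
    [[0,0,0],[-0.001,0,-0.04],0.7],
    [[0,0,0],[-0.001,0,-0.09],1],
    [[0,0,0],[-0.06,0,-0.13],1],
  ],
)

```text
time_s: 12.85
eef_pos: [701.1, 130.3, 181.6]
tool_rot: [-0.001, 0.618, 0.786, 0.004]
ft_force: [1.0, 1.9, 0.9]
opening: 85.4
```

```bash
python3 - <<'E'
from h import *
c=read_camera('wrist'); save(c,'w6.png'); np.savez('w6.npz',**c)
rects(c,(692,163),60,[(66,77,72),(52.5,60,56)])
E
python3 go.py 510 -135 200 19.4
```

```text
(66, 77) 2095 zmed 72.4 c [693.8 163.1] [40.5 40.2] 13.5 mean [693.8 163.3]
(52.5, 60) 293 zmed 56.5 c [688.6 168.8] [46.8 30.1] 33.1 mean [685.5 172.2]
at [706.8 115.6 186. ] yawy 12.76 tilt [ 0.63 -0.05] F [ 3.6 -7.6  5. ] open 85.4 t 12.9 q7 -0.2
[0.0104, 0.0038, -0.1159] [-0.201, -0.2472, -0.016]
```

```bash
python3 go.py 490 -105 215 19.4
```

```text
at [706.8 115.6 186. ] yawy 12.76 tilt [ 0.63 -0.05] F [ 3.6 -7.6  5. ] open 85.4 t 12.9 q7 -0.2
[0.0104, 0.0038, -0.1159] [-0.1674, -0.2599, -0.0312]
```

carry_out(
  steps=[
    [[0,0,-0.116],[-0.167,-0.26,-0.031],1],
    [[0,0,-0.116],[-0.167,-0.26,-0.031],1],
    [[0,0,-0.116],[-0.167,-0.26,-0.031],1],
    [[0,0,-0.116],[-0.167,-0.26,-0.031],1],
    [[0,0,-0.116],[-0.167,-0.26,-0.031],1],
    [[0,0,-0.116],[-0.167,-0.26,-0.031],1],
    [[0,0,-0.116],[-0.167,-0.26,-0.031],1],
    [[0,0,-0.116],[-0.167,-0.26,-0.031],1],
    [[0,0,-0.116],[-0.167,-0.26,-0.031],1],
  ],
)

```text
time_s: 13.8
eef_pos: [487.1, -99.3, 208.0]
tool_rot: [0.0, 0.576, 0.817, 0.0]
ft_force: [0.2, -0.4, 0.3]
opening: 85.6
```

```bash
python3 - <<'E'
from h import *
c=read_camera('wrist'); save(c,'w7.png'); np.savez('w7.npz',**c)
rects(c,(477,-70),90,[(39,49,44),(20,28,24),(20,50,24)])
E
python3 go.py 478 -69.5 27 19.4
```

```text
(39, 49) 5448 zmed 44.3 c [477.5 -67.7] [52.9 97.5] 19.6 mean [477.3 -67. ]
(20, 28) 2384 zmed 24.0 c [478.2 -71.1] [ 64.5 133.3] 17.6 mean [475.5 -68.2]
(20, 50) 7919 zmed 43.7 c [478.2 -71.1] [ 64.5 133.3] 17.6 mean [477.5 -69.2]
at [487.4 -98.5 207.9] yawy 19.7 tilt [0.04 0.04] F [-0.1 -0.4 -0.2] open 85.4 t 13.85 q7 0.38
[0.0008, -0.0005, 0.0052] [0.0304, 0.0008, 0.1809]
```

carry_out(
  steps=[
    [[0,0,0],[0.031,0.0005,0.04],1],
    [[0,0,0],[0.031,0.0005,0.09],1],
    [[0,0,0],[0.031,0.0005,0.135],1],
    [[0,0,0],[0.031,0.0005,0.16],0.8],
    [[0,0,0],[0.031,0.0005,0.175],0.6],
    [[0,0,0],[0.031,0.0005,0.18],0.5],
    [[0,0,0],[0.031,0.0005,0.18],0.5],
  ],
  newtons=45,
)

```text
time_s: 14.55
eef_pos: [476.9, -68.8, 27.3]
tool_rot: [-0.001, 0.575, 0.818, 0.0]
ft_force: [-0.5, -0.1, 0.7]
opening: 64.2
```

```bash
python3 go.py 477.6 -68.7 27 19.5
```

```text
at [476.9 -68.8  27.3] yawy 19.73 tilt [-0.06  0.09] F [-0.5 -0.1  0.7] open 64.2 t 14.55 q7 0.18
[-0.0004, -0.0019, 0.004] [-0.0001, 0.0007, 0.0003]
```

carry_out(
  steps=[
    [[0,0,0],[0,0.0005,0],0.4],
    [[0,0,0],[0,0.0005,0],0.3],
    [[0,0,0],[0,0.0005,0],0],
    [[0,0,0],[0,0.0005,0],0],
    [[0,0,0],[0,0.0005,0],0],
    [[0,0,0],[0,0,-0.004],0],
    [[0,0,0],[0,0,-0.03],0],
    [[0,0,0],[0,0,-0.08],0],
    [[0,0,0],[0,0,-0.13],0],
    [[0,0,0],[0,0,-0.18],0],
  ],
)

```text
time_s: 15.55
eef_pos: [475.9, -70.3, 210.0]
tool_rot: [-0.0, 0.576, 0.817, -0.0]
ft_force: [1.4, -1.0, -2.0]
opening: 52.4
```

```bash
python3 go.py 468 389 215 106
```

```text
at [475.9 -70.3 210. ] yawy 19.62 tilt [-0.02  0.  ] F [ 1.4 -1.  -2. ] open 52.4 t 15.55 q7 0.34
[-0.0001, -0.0003, -1.5077] [0.4353, 0.1467, -0.005]
```

Run:
```python
from h import *
c=dict(np.load('scene0.npz')); P=cloud(c)[160:235,440:500].reshape(-1,3)
for lo,hi in((20,80),(85,100),(110,220)):
    m=(P[:,2]>lo)&(P[:,2]<hi); print(lo,m.sum(),np.median(P[m],0).round(),P[m].min(0).round(),P[m].max(0).round())
```

```text
20 822 [665. 413.  52.] [616. 385.  20.] [696. 493.  80.]
85 239 [669. 406.  94.] [615. 385.  85.] [696. 468. 100.]
110 705 [649. 410. 163.] [619. 386. 110.] [694. 458. 207.]
```

```bash
python3 go.py 507 401 225 106
```

```text
at [475.9 -70.3 210. ] yawy 19.62 tilt [-0.02  0.  ] F [ 1.4 -1.  -2. ] open 52.4 t 15.55 q7 0.34
[-0.0001, -0.0003, -1.5077] [0.4335, 0.1875, -0.015]
```

carry_out(
  steps=[
    [[0,0,-1.508],[0.4335,0.1875,-0.015],0],
    [[0,0,-1.508],[0.4335,0.1875,-0.015],0],
    [[0,0,-1.508],[0.4335,0.1875,-0.015],0],
    [[0,0,-1.508],[0.4335,0.1875,-0.015],0],
    [[0,0,-1.508],[0.4335,0.1875,-0.015],0],
    [[0,0,-1.508],[0.4335,0.1875,-0.015],0],
    [[0,0,-1.508],[0.4335,0.1875,-0.015],0],
    [[0,0,-1.508],[0.4335,0.1875,-0.015],0],
    [[0,0,-1.508],[0.4335,0.1875,-0.015],0],
    [[0,0,-1.508],[0.4335,0.1875,-0.015],0],
  ],
)

```text
time_s: 16.55
eef_pos: [505.7, 405.2, 222.7]
tool_rot: [-0.001, -0.14, 0.99, 0.001]
ft_force: [-0.5, 0.1, -2.2]
opening: 52.8
```

```bash
python3 go.py 507 401 225 106
```

```text
at [505.7 405.2 222.7] yawy 106.14 tilt [-0.11  0.09] F [-0.5  0.1 -2.2] open 52.8 t 16.55 q7 0.78
[0.0021, -0.0013, 0.0024] [-0.0, -0.0044, -0.0023]
```

carry_out(
  steps=[
    [[0,0,0],[0,0,0],0],
    [[0,0,0],[0,0,0],0],
  ],
)

```text
time_s: 16.75
eef_pos: [507.5, 400.9, 222.6]
tool_rot: [-0.0, -0.135, 0.991, -0.0]
ft_force: [-0.6, -0.2, -1.3]
opening: 52.7
```

```bash
python3 - <<'E'
from h import *
c=read_camera('wrist'); save(c,'w8.png'); np.savez('w8.npz',**c)
rects(c,(430,379),75,[(89,100,94),(91.5,100,94)])
P=wcloud(c); m=(P[...,2]>215)&(P[...,2]<260)&(np.hypot(P[...,0]-506,P[...,1]-405)<65); print('held z',np.percentile(P[m][:,2],[5,50,95]))
E
python3 go.py
```

```text
(89, 100) 5231 zmed 94.4 c [431.4 378.5] [104.8  58.4] 15.9 mean [431.2 378.5]
(89, 100) 320 zmed 91.2 c [406.  373.3] [ 8.5 24.5] 15.5 mean [406.  373.3]
(89, 100) 136 zmed 90.8 c [419.8 375.4] [ 7.5 11.5] 15.4 mean [419.9 375.6]
(89, 100) 136 zmed 90.6 c [444.3 382.6] [ 6.7 12.4] 15.5 mean [444.3 382.6]
(89, 100) 295 zmed 91.2 c [454.2 383.2] [ 7.6 25. ] 15.5 mean [454.3 383.4]
(91.5, 100) 5156 zmed 94.4 c [431.4 378.5] [104.8  58.4] 15.9 mean [431.2 378.4]
held z [233.92694979 237.50511249 249.49210363]
at [508.2 399.8 222.8] yawy 105.38 tilt [-0.   -0.05] F [ 1.  -0.1 -2.6] open 52.7 t 16.8 q7 0.77
```

View pics/w8.png

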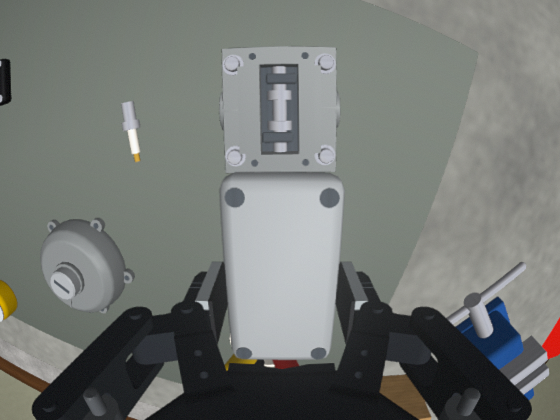

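```bash
python3 - <<'E'
from h import *
c=dict(np.load('w8.npz')); P=wcloud(c); g=c['color'].astype(int)
m=np.zeros((420,560),bool); m[180:355,224:342]=True; m&=(P[...,2]>230)&(P[...,2]<247)&(g.min(-1)>100)
n,l,st,_=cv2.connectedComponentsWithStats(m.astype(np.uint8)); m=l==1+np.argmax(st[1:,4])
q=P[m]; A=np.c_[q[:,:2]-[508,400],np.ones(len(q))]; print(len(q),np.linalg.lstsq(A,q[:,2],rcond=None)[0])
Q=wplane(c,238.5)[m][:,:2].astype(np.float32); print(cv2.minAreaRect(Q),Q.mean(0))
E
python3 go.py 431.4 378.5 125 105.9
```

```text
18743 [ 2.40344707e-03 -6.15352748e-03  2.37349022e+02]
((501.9032897949219, 399.3482360839844), (91.9311752319336, 51.356624603271484), 15.24701976776123) [496.37546 398.08447]
at [508.2 399.8 222.8] yawy 105.38 tilt [-0.   -0.05] F [ 1.  -0.1 -2.6] open 52.7 t 16.8 q7 0.77
[-0.0009, -0.0003, -0.009] [0.0797, -0.0001, 0.0978]
```

Run:
```python
from h import *
c=dict(np.load('w8.npz')); Q=wplane(c,237.4); q=np.array([Q[197,235],Q[197,329],Q[353,240],Q[353,318]]); print(q.round(1),q.mean(0))
c=dict(np.load('w7.npz')); save(c,'w7.png')
```

```text
[[470.  370.7 237.4]
 [459.6 408.  237.4]
 [552.  390.7 237.4]
 [541.  430.2 237.4]] [505.65508772 399.91770139 237.4       ]
```

carry_out(
  steps=[
    [[0,0,-0.009],[0.03,0,0.01],0],
    [[0,0,-0.009],[0.0785,0,0.04],0],
    [[0,0,-0.009],[0.0785,0,0.08],0],
    [[0,0,-0.009],[0.0785,0,0.105],0],
    [[0,0,-0.009],[0.0785,0,0.115],0],
    [[0,0,-0.009],[0.0785,0,0.117],0],
    [[0,0,-0.009],[0.0785,0,0.117],0],
  ],
)

```text
time_s: 17.5
eef_pos: [433.3, 379.7, 107.0]
tool_rot: [0.001, -0.139, 0.99, 0.0]
ft_force: [-0.3, 0.4, -1.5]
opening: 52.6
```

```bash
python3 go.py 432.5 378.8 99 105.9
```

```text
at [433.3 379.7 107. ] yawy 105.94 tilt [0.07 0.05] F [-0.3  0.4 -1.5] open 52.6 t 17.5 q7 0.66
[0.0005, 0.0013, 0.0008] [0.001, -0.0007, 0.008]
```

carry_out(
  steps=[
    [[0,0,0],[0.0008,-0.0007,0.003],0],
    [[0,0,0],[0.0008,-0.0007,0.005],0],
    [[0,0,0],[0.0008,-0.0007,0.0065],0],
    [[0,0,0],[0.0008,-0.0007,0.0075],0],
    [[0,0,0],[0.0008,-0.0007,0.0075],0],
  ],
)

```text
time_s: 18.0
eef_pos: [431.8, 379.1, 99.3]
tool_rot: [0.0, -0.14, 0.99, 0.0]
ft_force: [-2.1, -2.6, 5.9]
opening: 52.3
```

carry_out(
  steps=[
    [[0,0,0],[0,0,0.0005],0],
    [[0,0,0],[0,0,0.0005],0],
    [[0,0,0],[0,0,-0.0005],0.25],
    [[0,0,0],[0,0,-0.0005],0.4],
    [[0,0,0],[0,0,-0.0005],0.6],
    [[0,0,0],[0,0,-0.001],0.7],
    [[0,0,0],[0,0,-0.04],0.9],
    [[0,0,0],[-0.01,0,-0.085],1],
    [[0,0,0],[-0.055,0,-0.105],1],
    [[0,0,0],[-0.055,0,-0.105],1],
  ],
)

```text
time_s: 19.0
eef_pos: [490.7, 394.6, 206.8]
tool_rot: [0.003, -0.136, 0.991, 0.002]
ft_force: [-0.6, -0.6, -1.6]
opening: 85.3
```

```bash
python3 - <<'E'
from h import *
c=read_camera('wrist'); save(c,'w9.png'); np.savez('w9.npz',**c)
rects(c,(431,379),75,[(105,120,114),(90,100,94)])
E
python3 go.py 490 -110 215 17.4
```

```text
(105, 120) 9501 zmed 114.2 c [429.6 379.1] [96.9 53.1] 15.7 mean [428.8 378.8]
(90, 100) 86 zmed 95.3 c [401.2 340.5] [23.8  2.9] 13.3 mean [401.1 340.6]
(90, 100) 72 zmed 95.4 c [428.3 348.1] [24.5  1.6] 14.9 mean [427.9 348.1]
at [487.6 394.4 204.7] yawy 105.83 tilt [0.11 0.16] F [-0.4 -0.2  0.1] open 85.4 t 19.05 q7 0.76
[0.0037, 0.0004, 1.5434] [0.1353, -0.4859, -0.0117]
```

carry_out(
  steps=[
    [[0,0,1.543],[0.135,-0.486,-0.012],1],
    [[0,0,1.543],[0.135,-0.486,-0.012],1],
    [[0,0,1.543],[0.135,-0.486,-0.012],1],
    [[0,0,1.543],[0.135,-0.486,-0.012],1],
    [[0,0,1.543],[0.135,-0.486,-0.012],1],
    [[0,0,1.543],[0.135,-0.486,-0.012],1],
    [[0,0,1.543],[0.135,-0.486,-0.012],1],
    [[0,0,1.543],[0.135,-0.486,-0.012],1],
    [[0,0,1.543],[0.135,-0.486,-0.012],1],
    [[0,0,1.543],[0.135,-0.486,-0.012],1],
  ],
)

```text
time_s: 20.05
eef_pos: [488.0, -107.4, 214.9]
tool_rot: [-0.0, 0.575, 0.818, -0.0]
ft_force: [2.0, 0.3, -0.1]
opening: 85.5
```

```bash
python3 go.py 490 -115 215 17.4
```

```text
at [ 488.  -107.4  214.9] yawy 19.77 tilt [-0.04 -0.02] F [ 2.   0.3 -0.1] open 85.5 t 20.05 q7 0.38
[-0.0008, 0.0001, 0.0414] [-0.0079, -0.0007, -0.0001]
```

carry_out(
  steps=[
    [[0,0,0.04],[0,0,0],1],
    [[0,0,0.04],[0,0,0],1],
  ],
)

```text
time_s: 20.25
eef_pos: [488.2, -106.8, 214.4]
tool_rot: [-0.001, 0.59, 0.807, -0.0]
ft_force: [-0.6, 0.8, -0.3]
opening: 85.2
```

```bash
python3 - <<'E'
from h import *
c=read_camera('wrist'); save(c,'w10.png'); np.savez('w10.npz',**c)
rects(c,(477,-70),90,[(18,32,24),(20,28,24)])
E
python3 go.py 478 -71 7 17.4
```

```text
(18, 32) 7897 zmed 24.3 c [478.1 -71. ] [ 65.4 133.5] 17.3 mean [477.5 -69.3]
(20, 28) 7710 zmed 24.3 c [477.9 -71.1] [ 64.5 133.2] 17.7 mean [477.6 -69.6]
at [ 488.6 -105.1  214.7] yawy 17.9 tilt [-0.06  0.05] F [-0.1 -0.2 -0.5] open 85.6 t 20.3 q7 0.34
[-0.0008, -0.0012, 0.0088] [0.0354, 0.0006, 0.2077]
```

carry_out(
  steps=[
    [[0,0,0.008],[0.035,0.0005,0.04],1],
    [[0,0,0.008],[0.035,0.0005,0.09],1],
    [[0,0,0.008],[0.035,0.0005,0.14],1],
    [[0,0,0.008],[0.035,0.0005,0.18],1],
    [[0,0,0.008],[0.035,0.0005,0.198],1],
    [[0,0,0.008],[0.035,0.0005,0.205],0.9],
    [[0,0,0.008],[0.035,0.0005,0.205],0.8],
  ],
)

```text
time_s: 21.0
eef_pos: [478.6, -70.5, 10.0]
tool_rot: [-0.001, 0.591, 0.807, 0.0]
ft_force: [-0.1, -0.4, 0.8]
opening: 77.0
```

```bash
python3 go.py 478 -70.5 9 17.5
```

```text
at [478.6 -70.5  10. ] yawy 17.56 tilt [-0.06  0.07] F [-0.1 -0.4  0.8] open 77.0 t 21.0 q7 0.09
[-0.0006, -0.0014, 0.0011] [0.0002, -0.0006, 0.001]
```

carry_out(
  steps=[
    [[0,0,0],[0,-0.0005,0.001],0.6],
    [[0,0,0],[0,-0.0005,0.001],0.4],
    [[0,0,0],[0,-0.0005,0.001],0.3],
    [[0,0,0],[0,-0.0005,0.001],0.3],
    [[0,0,0],[0,-0.0005,0.001],0.3],
    [[0,0,0],[0,-0.0005,-0.004],0.3],
    [[0,0,0],[0,-0.0005,-0.03],0.3],
    [[0,0,0],[0,-0.0005,-0.08],0.3],
    [[0,0,0],[0,-0.0005,-0.13],0.3],
    [[0,0,0],[0,-0.0005,-0.18],0.3],
  ],
)

```text
time_s: 22.0
eef_pos: [478.2, -72.1, 192.9]
tool_rot: [0.0, 0.592, 0.806, 0.0]
ft_force: [1.8, -0.6, -2.0]
opening: 64.3
```

```bash
python3 go.py 552 -384 225 -83.1 541 -364 225 96.9
```

```text
at [478.2 -72.1 192.9] yawy 17.4 tilt [ 0.05 -0.01] F [ 1.8 -0.6 -2. ] open 64.3 t 22.0 q7 0.27
[0.0009, -0.0003, 1.7541] [-0.3197, -0.0228, -0.0319]
[0.0003, 0.0009, -1.3875] [-0.2973, -0.0273, -0.0319]
```

```bash
python3 go.py 582 -359 225 96.9
```

```text
at [478.2 -72.1 192.9] yawy 17.4 tilt [ 0.05 -0.01] F [ 1.8 -0.6 -2. ] open 64.3 t 22.0 q7 0.27
[0.0003, 0.0009, -1.3875] [-0.3048, 0.0133, -0.0319]
```

carry_out(
  steps=[
    [[0,0,-1.388],[-0.305,0.013,-0.032],0.3],
    [[0,0,-1.388],[-0.305,0.013,-0.032],0.3],
    [[0,0,-1.388],[-0.305,0.013,-0.032],0.3],
    [[0,0,-1.388],[-0.305,0.013,-0.032],0.3],
    [[0,0,-1.388],[-0.305,0.013,-0.032],0.3],
    [[0,0,-1.388],[-0.305,0.013,-0.032],0.3],
    [[0,0,-1.388],[-0.305,0.013,-0.032],0.3],
    [[0,0,-1.388],[-0.305,0.013,-0.032],0.3],
    [[0,0,-1.388],[-0.305,0.013,-0.032],0.3],
    [[0,0,-1.388],[-0.305,0.013,-0.032],0.3],
  ],
)

```text
time_s: 23.0
eef_pos: [581.7, -360.0, 222.8]
tool_rot: [0.0, -0.063, 0.998, 0.0]
ft_force: [0.8, -0.6, -1.5]
opening: 64.6
```

carry_out(
  steps=[
    [[0,0,0],[0,0,0],0.3],
    [[0,0,0],[0,0,0],0.3],
  ],
)

```text
time_s: 23.2
eef_pos: [581.7, -359.9, 222.8]
tool_rot: [0.0, -0.059, 0.998, -0.0]
ft_force: [-0.2, 0.5, -0.9]
opening: 64.4
```

```bash
python3 go.py
python3 - <<'E'
from h import *
c=read_camera('wrist'); save(c,'w11.png'); np.savez('w11.npz',**c)
rects(c,(467,-373),85,[(77,92,84),(80,90,84)])
E
python3 go.py
```

```text
at [ 581.7 -359.9  222.8] yawy 96.78 tilt [ 0.02 -0.01] F [-0.2  0.5 -0.9] open 64.4 t 23.2 q7 1.91
(77, 92) 4439 zmed 84.3 c [ 463.7 -375. ] [120.   68.5] 6.9 mean [ 458.4 -375.7]
(80, 90) 4306 zmed 84.3 c [ 463.7 -375. ] [120.   68.5] 6.9 mean [ 458.9 -375.6]
at [ 581.8 -359.8  222.7] yawy 96.79 tilt [ 0.02 -0.02] F [ 0.9  0.3 -1.6] open 64.2 t 23.25 q7 1.91
```

View pics/w11.png

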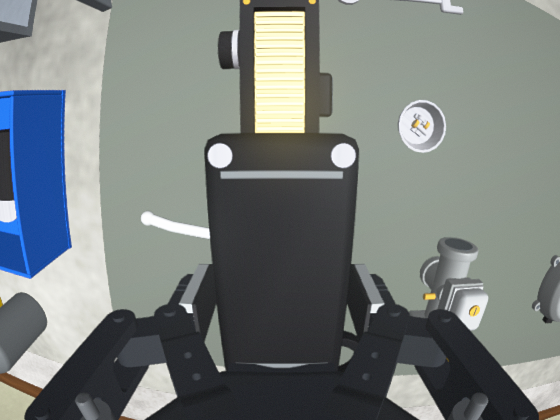

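carry_out(
  steps=[
    [[0,0,0],[-0.01,0,-0.04],0.3],
    [[0,0,0],[-0.015,0,-0.08],0.3],
    [[0,0,0],[-0.015,0,-0.12],0.3],
    [[0,0,0],[-0.015,0,-0.12],0.3],
    [[0,0,0],[-0.015,0,-0.12],0.3],
  ],
)

```text
time_s: 23.75
eef_pos: [597.4, -357.5, 343.5]
tool_rot: [0.001, -0.06, 0.998, -0.001]
ft_force: [0.4, 0.4, -1.8]
opening: 64.0
```

```bash
python3 go.py
python3 - <<'E'
from h import *
c=read_camera('wrist'); save(c,'w12.png'); np.savez('w12.npz',**c)
rects(c,(467,-373),85,[(77,92,84),(80,90,84)])
for n in('scene0','side0'):
    c=dict(np.load(n+'.npz')); P=cloud(c).reshape(-1,3)
    for nm,x,y,lo in(('box',467,-373,80),('head',431,378.5,90)):
        m=(np.hypot(P[:,0]-x,P[:,1]-y)<85)&(P[:,2]>lo)&(P[:,2]<lo+12); r=cv2.minAreaRect(P[m][:,:2].astype(np.float32)); print(n,nm,np.round(r[0],1),np.round(r[1],1),round(r[2],1))
E
python3 go.py
```

```text
at [ 597.4 -357.5  343.5] yawy 96.87 tilt [ 0.13 -0.06] F [ 0.4  0.4 -1.8] open 64.0 t 23.75 q7 1.95
(77, 92) 2923 zmed 84.3 c [ 468.8 -373.7] [137.4  68.3] 6.8 mean [ 469.3 -374. ]
(80, 90) 2885 zmed 84.3 c [ 468.8 -373.7] [137.4  68.3] 6.8 mean [ 469.6 -374. ]
scene0 box [ 466.1 -374.1] [141.9  68. ] 6.9
scene0 head [428.2 378. ] [106.3  63.8] 16.4
side0 box [ 468.2 -369.4] [138.9  82.3] 8.0
side0 head [431.7 379.5] [103.5  63.6] 17.6
at [ 596.8 -357.6  341.8] yawy 96.88 tilt [-0.02 -0.01] F [ 0.   0.5 -1.8] open 64.6 t 23.8 q7 1.95
```

View pics/w12.png

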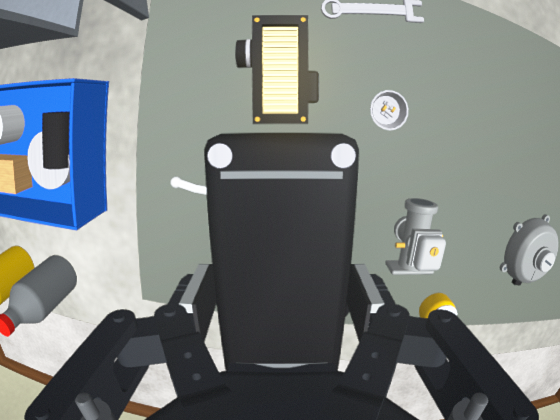

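```bash
python3 - <<'E'
from h import *
c=dict(np.load('w12.npz')); P=wcloud(c)
for r in range(126,180,4): print(r,P[r,281].round(1),end=' ')
m=np.zeros((420,560),bool); m[185:355,235:335]=1; q=P[m]; q=q[np.abs(q[:,2]-np.median(q[:,2]))<5]; A=np.c_[q[:,:2]-[597,-357],np.ones(len(q))]; print(np.linalg.lstsq(A,q[:,2],rcond=None)[0])
m=(P[...,2]>330)&(P[...,2]<380); m[:,:]&=True; m[200:]=0; q=P[m][:,:2]-[596.8,-357.6]; a=np.radians(6.88); tx=np.array([-np.cos(a),-np.sin(a)]); ty=np.array([-np.sin(a),np.cos(a)])
print('toolx max',np.percentile(q@tx,[98,99.5,100]),'tooly',np.percentile(q@ty,[0,.5,99.5,100]))
E
python3 go.py 468.8 -373.7 130 96.8
```

```text
126 [ 543.8 -365.     4.2] 130 [ 549.7 -364.3    5.7] 134 [ 528.4 -365.9  352.3] 138 [ 529.9 -365.7  354.2] 142 [ 531.4 -365.5  354.7] 146 [ 532.7 -365.3  357.8] 150 [ 534.4 -365.1  357.2] 154 [ 536.2 -364.9  355.4] 158 [ 537.5 -364.8  357.6] 162 [ 539.3 -364.6  356.5] 166 [ 541.  -364.4  356.3] 170 [ 542.6 -364.2  356.4] 174 [ 544.1 -364.   357.1] 178 [ 545.8 -363.8  357.2] [ 8.38598307e-04 -2.84722791e-03  3.56715982e+02]
toolx max [68.79135811 69.00901183 69.17795232] tooly [-33.03117178 -32.00115082  31.96025487  33.42865386]
at [ 596.8 -357.6  341.8] yawy 96.88 tilt [-0.02 -0.01] F [ 0.   0.5 -1.8] open 64.6 t 23.8 q7 1.95
[-0.0001, -0.0003, 0.0013] [0.1289, -0.0006, 0.2119]
```

carry_out(
  steps=[
    [[0,0,0.001],[0.045,0,0.02],0.3],
    [[0,0,0.001],[0.09,0,0.04],0.3],
    [[0,0,0.001],[0.1284,-0.0005,0.07],0.3],
    [[0,0,0.001],[0.1284,-0.0005,0.12],0.3],
    [[0,0,0.001],[0.1284,-0.0005,0.17],0.3],
    [[0,0,0.001],[0.1284,-0.0005,0.21],0.3],
    [[0,0,0.001],[0.1284,-0.0005,0.235],0.3],
    [[0,0,0.001],[0.1284,-0.0005,0.244],0.3],
    [[0,0,0.001],[0.1284,-0.0005,0.244],0.3],
    [[0,0,0.001],[0.1284,-0.0005,0.244],0.3],
  ],
)

```text
time_s: 24.8
eef_pos: [469.9, -373.9, 99.3]
tool_rot: [0.001, -0.06, 0.998, -0.0]
ft_force: [0.5, 0.7, -0.3]
opening: 64.4
```

```bash
python3 go.py 469.3 -373.6 89 96.8
```

```text
at [ 469.9 -373.9   99.3] yawy 96.82 tilt [ 0.06 -0.02] F [ 0.5  0.7 -0.3] open 64.4 t 24.8 q7 1.96
[-0.0005, 0.001, 0.0004] [0.0006, 0.0003, 0.0103]
```

carry_out(
  steps=[
    [[0,0,0],[0.0005,0,0.004],0.3],
    [[0,0,0],[0.0005,0,0.006],0.3],
    [[0,0,0],[0.0005,0,0.0075],0.3],
    [[0,0,0],[0.0005,0,0.0085],0.3],
    [[0,0,0],[0.0005,0,0.009],0.3],
  ],
)

```text
time_s: 25.3
eef_pos: [469.1, -374.0, 91.0]
tool_rot: [0.0, -0.059, 0.998, -0.001]
ft_force: [-5.7, 2.2, 15.3]
opening: 64.5
```

carry_out(
  steps=[
    [[0,0,0],[0,0,-0.0005],0.3],
    [[0,0,0],[0,0,-0.0005],0.5],
    [[0,0,0],[0,0,-0.0005],0.6],
    [[0,0,0],[0,0,-0.0005],0.7],
    [[0,0,0],[0,0,-0.001],0.9],
    [[0,0,0],[0,0,-0.03],1],
    [[0,0,0],[0,0,-0.075],1],
    [[0,0,0],[-0.05,0,-0.12],1],
    [[0,0,0],[-0.08,0,-0.14],1],
    [[0,0,0],[-0.08,0,-0.14],1],
  ],
)

```text
time_s: 26.3
eef_pos: [554.2, -361.1, 233.9]
tool_rot: [0.004, -0.062, 0.998, -0.0]
ft_force: [-0.1, 1.7, 0.5]
opening: 85.3
```

```bash
python3 - <<'E'
from h import *
c=read_camera('wrist'); save(c,'w13.png'); np.savez('w13.npz',**c)
rects(c,(469,-373.5),85,[(98,112,104),(77,90,84)])
P=wcloud(c); m=(P[...,2]>98)&(P[...,2]<112)&(np.hypot(P[...,0]-469,P[...,1]+373.5)<55); q=P[m]; A=np.c_[q[:,:2]-[469,-373.5],np.ones(len(q))]; print(np.linalg.lstsq(A,q[:,2],rcond=None)[0])
E
python3 go.py 560 0 300 20
```

```text
(98, 112) 11989 zmed 104.3 c [ 468.6 -373.2] [133.2  65.1] 6.6 mean [ 468.1 -373.4]
[ 5.52391813e-04 -9.67230555e-04  1.04224328e+02]
at [ 552.2 -361.8  231.7] yawy 97.09 tilt [0.29 0.  ] F [-0.6  0.9 -0.1] open 85.4 t 26.35 q7 1.94
[0.0029, 0.0046, 1.3454] [-0.0527, 0.3581, -0.0683]
```

View pics/w13.png

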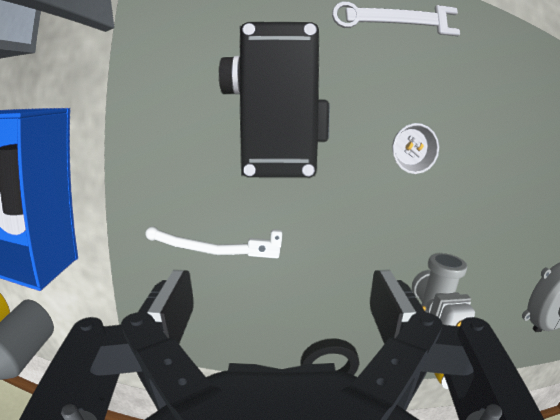

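carry_out(
  steps=[
    [[0,0,1.34],[0,0.2,-0.07],1],
    [[0,0,1.34],[0,0.2,-0.07],1],
    [[0,0,1.34],[0,0.2,-0.07],1],
    [[0,0,1.34],[-0.053,0.358,-0.07],1],
    [[0,0,1.34],[-0.053,0.358,-0.07],1],
    [[0,0,1.34],[-0.053,0.358,-0.07],1],
    [[0,0,1.34],[-0.053,0.358,-0.07],1],
    [[0,0,1.34],[-0.053,0.358,-0.07],1],
    [[0,0,1.34],[-0.053,0.358,-0.07],1],
    [[0,0,1.34],[-0.053,0.358,-0.07],1],
  ],
)

```text
time_s: 27.35
eef_pos: [557.7, -2.2, 298.5]
tool_rot: [-0.0, 0.574, 0.819, -0.001]
ft_force: [-0.4, -0.3, 0.2]
opening: 85.8
```

carry_out(
  steps=[
    [[0,0,0],[0,0,0],1],
    [[0,0,0],[0,0,0],1],
  ],
)

```text
time_s: 27.55
eef_pos: [558.1, -4.3, 298.6]
tool_rot: [-0.0, 0.573, 0.82, -0.0]
ft_force: [0.1, 0.3, 0.6]
opening: 85.2
```

```bash
python3 go.py
python3 - <<'E'
from h import *
c=read_camera('wrist'); save(c,'w14.png')
print('wrist'); rects(c,(678,-139),45,[(104,125,114)]); rects(c,(693,162),60,[(67,80,72),(53,62,56)]); rects(c,(431,378.5),80,[(107,122,114),(89,100,94)])
s=read_camera('scene'); save(s,'s4.png'); 
for n,c in(('scene',s),('side',read_camera('side'))):
    P=cloud(c).reshape(-1,3)
    for nm,x,y,lo,hi in(('bowl',678,-139,102,125),('cap',693.5,162,64,80),('rocker',431,378.5,103,122),('air',468.8,-373.7,96,112)):
        m=(np.hypot(P[:,0]-x,P[:,1]-y)<85)&(P[:,2]>lo)&(P[:,2]<hi); r=cv2.minAreaRect(P[m][:,:2].astype(np.float32)); print(n,nm,m.sum(),np.round(r[0],1),np.round(r[1],1),round(r[2],1),np.percentile(P[m,2],90).round(1))
E
```

```text
at [558.1  -4.3 298.6] yawy 20.1 tilt [-0.06 -0.02] F [0.1 0.3 0.6] open 85.2 t 27.55 q7 0.12
wrist
(104, 125) 1037 zmed 113.9 c [ 677.1 -136.3] [51.  43.4] 4.1 mean [ 676.6 -135.8]
(67, 80) 812 zmed 72.2 c [693.3 161.4] [42.2 40.9] 43.7 mean [693.2 161.4]
(53, 62) 235 zmed 56.8 c [685.9 156. ] [29.  47.1] 33.0 mean [682.2 154. ]
scene bowl 436 [ 677.5 -138.3] [51.2 39.8] 5.2 116.3
scene cap 259 [691.5 163. ] [40.4 43.3] 29.7 74.4
scene rocker 672 [429.  377.5] [100.5  56.3] 16.6 116.5
scene air 1659 [ 465.9 -372.8] [137.3  66. ] 7.1 106.1
side bowl 107 [ 676.3 -133.8] [50.  43.6] 4.4 115.8
side cap 103 [692.4 165.8] [38.  42.3] 23.6 74.1
side rocker 591 [429.9 382. ] [99.8 56.1] 15.3 114.9
side air 322 [ 466.3 -368.7] [133.8  80.9] 6.0 105.5
```

View pics/s4.png

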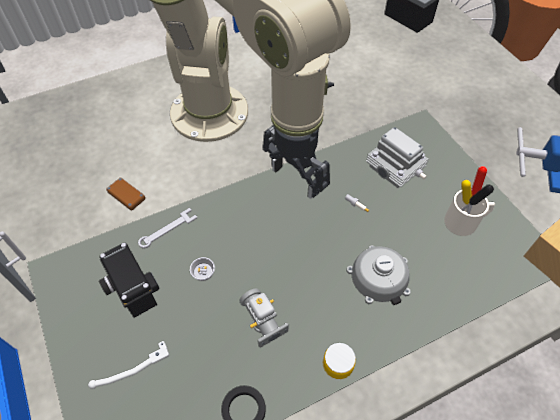

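```bash
python3 -c "
from workcell import close_job
print(close_job())"
```

```text
the job is handed in; nothing more can be done
None
```

I took the stack apart in the order bowl, cap, rocker cover, air filter cover. Each cover was set on its own seat with a light contact and let go. The job is handed in at about 28 s of arm time, with the gripper open and clear of everything.

| Cover | Last position check against its seat | Top height |
|---|---|---|
| Float bowl | within about 1 mm and 0.6° (scene camera) | 114 mm, as expected |
| Round cap | within 0.5 mm (wrist camera, standing still) | 72 mm, as expected |
| Rocker cover | within about 2 mm and 0.2° (wrist camera) | 114 mm, as expected |
| Air filter cover | within about 0.5 mm and 0.2° | 104 mm and level, as expected |

- **Camera disagreement:** the coarse side camera put the tops 2–5 mm away from the seat positions the wrist camera had found. The last wrist look at the bowl, from an angle, read about 3 mm off. I put both down to side faces showing in those views. The wrist camera's look at the cap during retreat read 1.3 mm off.
- **Rocker cover:** the final wrist view did not catch it, so its wrist figure comes from just after it was released. The final scene view agreed to about 1 mm.
- **Bowl pick-up:** the finger tips briefly touched the rocker cover with about 5 N.
- **Mug and lever:** both look unmoved in the last scene picture. I did not measure them.

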